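Tip weld test pieces into a row and feed them through the sprung gate

TASK

Raise the hinged tray by its handle until all three loose T-shaped test pieces have slid down flush against the fence, then lower the tray fully again under control, without letting it drop. With the gripper, push the row along the fence so that the leading piece pushes the sprung gate open, and go on until all three pieces lie on the ledge beyond the gate, still flush along the fence in one row, with the front piece against the end stop and the gate sprung shut behind them. Leave the other things on the table where they are.

Things in the scene. Friction and masses are not known exactly. Their poses are not given: they have to be found in the camera images.
- station: Loading station (yaw within 9 deg). Origin: table height, in the planes of fence face and gate. x points away from the robot through the fence; y along the fence, from tray (-) through the gate (0) to ledge and end stop (+); z up. Tray x -150..0, y -308..-2 mm. Ledge x -71..0, y 0..253, top 48.5 mm above the table, 1.5 below the tray floor. Fences rise 25 mm over the tray floor.
- tray (a joint): Tilt (rad) of the black slide-lined tray: 0 = down, max 0.85. Hinged under its fence (which tilts with it); the near edge with the handle rises. 0.7 kg; falls back if let go; lifting the handle takes 5 to 9 N. Pieces start to slide at 0.25 to 0.36 rad and turn flush at the fence; 0.6 is ample. Floor 50 mm above the table when down; both ends open; near edge has a lip 8 mm above the floor.
- handle (a point): Centre of the tray's handle: black round bar, 12 mm thick, 140 mm long, parallel to the fence, 48 mm out from the tray's near edge (station x -202, y -155 mm), 64 mm above the table when the tray is down, free space under it. It moves with the tray in an arc about the hinge, so it turns in a grip that stays upright.
- tray_hinge (a point): Middle of the tray's hinge line, which runs along station y: station x 0, y -155, 42 mm above the table, 8 mm below the tray floor. Does not move with the tray. Axes parallel to the station's.
- tray_fence (a point): Point on the tray where fence face and tray floor meet, at mid-length of the tray (station y -155); tilts with the tray. x points through the fence, y along it towards the gate, z out of the tray floor. A piece flush at the fence has its origin at x = -23 mm, z = 0 here.
- gateway (a point): Point on the fence plane in the plane of the gate, at ledge height (station x 0, y 0, z 48.5 mm). Axes parallel to the station's. The channel from fence to gate post is 57 mm wide and open above, so fingers can follow a piece through and be lifted out. The post is 14 mm thick, at station x -64, y 4, top 103 mm above the table.
- gate (a joint): Opening (rad) of the sprung gate: 0 = shut, max 1.5. Steel leaf 46 mm long, 4 thick, 44 high, hinged on the upright post at the robot's side of the channel. Swings only towards the end stop, pushed with 1 to 2 N; its spring shuts it when free. It can shut once the last piece's tail is 50 mm past the gate plane; three pieces home against the end stop end 58 mm past it.
- end_stop (a point): Point where the ledge's fence line meets the end stop's face (station x 0, y 253, ledge height). The stop is an upright plate 30 mm high, 80 mm wide across the ledge. Axes parallel to the station's.
- tee1: One of three equal aluminium T-section weld test pieces, 65 mm long, lying on the tray at the start: a base plate 65 x 46 x 12 mm with an upright web 10 mm thick along its middle, 45 mm high overall, about 0.15 kg, slippery on the tray. Origin: centre of its underside; x along its length (the length that ends up along the fence), z up.
- tee2: One of three equal aluminium T-section weld test pieces, 65 mm long, lying on the tray at the start: a base plate 65 x 46 x 12 mm with an upright web 10 mm thick along its middle, 45 mm high overall, about 0.15 kg, slippery on the tray. Origin: centre of its underside; x along its length (the length that ends up along the fence), z up.
- tee3: One of three equal aluminium T-section weld test pieces, 65 mm long, lying on the tray at the start: a base plate 65 x 46 x 12 mm with an upright web 10 mm thick along its middle, 45 mm high overall, about 0.15 kg, slippery on the tray. Origin: centre of its underside; x along its length (the length that ends up along the fence), z up.
- square: Bystander: grey L-shaped magnet square, 65 x 57 x 22 mm, on the table in front of the ledge. Origin under its middle.
- tape: Bystander: brown roll of tape, 94 mm across, 25 mm high, on the table in front of the ledge. Origin under its centre.
- wrench: Bystander: wrench 170 mm long behind the tray's fence. Origin near its middle.
- brush: Bystander: brush 200 mm long behind the ledge's fence. Origin near its middle.
- can: Bystander: steel can, 60 mm across, 150 mm high, beside the tray's end away from the gate. Origin under its centre.
- hammer: Bystander: hammer 260 mm long beyond the end stop. Origin near its middle.
- cup: Bystander: white mug, 76 mm across, 85 mm high, to the robot's side of the can. Origin under its centre.

How it is judged:
By the outcome, as a careful person would: the job done as asked, in the order asked, and still so for the second after the job is handed in, with the robot touching nothing.
It also fails if it takes over 58 s, if anything falls off the work surface, if the arm or the gripper's body presses on something with over 40 N, if the wrist force passes 120 N, or if a joint passes its speed limit or range.

ROBOT

A 7-joint arm with a two-finger parallel gripper is mounted at the origin on the work surface. World frame = base frame: x ahead of the robot, y to its left, z up, the work surface at z = 0. Lengths are in m, angles in rad, forces in N, time in s.
With the tool pointing down it reaches from about 0.4 to 0.875 m from the base axis. Payload 19.3 kg.
Tool frame: the origin (TCP) lies between the finger pads; the fingertips stand 19 mm ahead of it and the grasp point (between the pads) is the TCP; z points along the fingers, y is the direction in which the jaws open and shut (so a half turn about z gives the same grasp; the last joint's range is limited). The gripper opens to 85 mm and grips with 20 to 120 N. Pads are 22 mm wide; open, the fingers measure 114 mm over their backs; the gripper's body (76 mm by 85 mm) begins 54 mm behind the grasp point. The pads swing forward as they close: fully open they stand 13 mm farther back than shut.
Start: joints at [-1.378, 0.521, -0.036, 1.599, 0.021, 1.021, -0.113], TCP at [0.162, 0.604, 0.25] pointing down, gripper open.
Joint ranges: [-2.91, 2.91], [-0.3, 2.13], [-1.5, 1.42], [0.17, 2.43], [-1.26, 4.41], [0.16, 1.93], [-2.52, 2.52]. Speed limits (rad/s): [1.89, 1.89, 2.39, 2.39, 3.01, 3.01, 3.01].

INTERFACE

Orientations are given as [roll, pitch, yaw] about the fixed x, y, z axes, in that order (R = Rz(yaw) Ry(pitch) Rx(roll)).
In Python, from workcell import status, imaging, bot gives the robot as it stands.
- The arm moves only by the shell command python3 -m handwheel 'ROWS' [FORCE]. ROWS is JSON, a list of rows, each an object with "offset": the shift along the tool's x, y, z in mm, a list of three; "rot": the turn, a rotation vector about the tool's x, y, z in degrees, a list of three; "claw": the opening, from -1 (shut) to 1 (fully open). A call has 1 to 12 rows; each row shifts and turns the commanded pose from where the row before left it, along the tool's axes as they then stand; what a row does not reach is not made up. A row lasts 1/10 s, in which the tool goes at most 50 mm and 8.59 degrees, less where a joint would pass 70% of its speed; a pose out of reach is approached as far as the arm can. A call is refused whole if a number of a shift passes 50 or a number of a turn 8.59, either way. A call with a gripper value outside its range is refused whole. The fingers move at their own pace and stop on an object; FORCE is the grip in N (left out, the last holds). Time passes only in rows, so rows that do not move let the fingers close. It gives the time, the measured TCP pose, the force and the opening at its end, in the units of the state.
- status.observe(): the state, without advancing time (a new reading comes with each control period).
- imaging.grab_frame(name): name is "side" or "top"; returns a dict with "color" (400x640x3 uint8, red, green, blue), "range_z" (400x640 float32, m along the optical axis (not along the pixel's ray), 0 where there is no reading), "fx", "fy", "cx", "cy" (pixels), "camera_from_world" (4x4, takes a point from world to camera coordinates). Camera axes: x right, y down, z forward; pixel columns grow to the right and rows downward; lengths in m; the calibration is good to about 2 mm. A picture is of the moment at which its call begins.
- bot.job_done(): hands the job in, once; it reports no verdict.
Trained networks look in the newest picture that a camera, given by its name, has taken for a name from the list of things; names that differ only in an ending like _2 or _b are one class to them, and where a whole thing is asked for, a point or a joint stands for the part that bears it (a point fixed in the world has none). Each returns a list of dicts, best first, with "conf" (0 to 1); they miss things now and then, are a little off and sometimes report something else, mostly with a low value. They report only what shows in the picture. A call takes as long as a camera call.
- imaging.regions_of(thing, camera): "region" (400x640 bool, what is visible of it) and "box" ([centre column, centre row, width, height] in pixels, round what is visible of it).
- imaging.mark_of(thing, camera): "uv" ([column, row] in pixels: a listed point, or the origin of a listed thing).
The state is a dict: "clock": time; "qpos": joint angles; "qd": joint speeds; "joint_efforts": joint torques, N m; "position": TCP position; "tool_rot": TCP orientation; "force": force on the tool from outside, world axes, zero at the start; "moment": the same for the moment, N m; "grip_width": finger opening in m.
Only numpy, scipy, OpenCV 4.12 (cv2) and the standard library are available. Lean on these libraries where they do the work, as an engineer would, in place of code of your own. Each camera call takes 0.05 s, during which the arm holds its last target.

## Working session

There is one attempt and no reset: what is moved stays moved. The work goes in short steps, Python scripts to look and compute and a shell command to move; the robot and the scene stay as the last step left them, time stands still between calls to the robot, and variables do not carry over. Pictures are saved under pics/ and viewed, and the job is handed in when it is done.

```bash
ls; mkdir -p pics
python3 - <<'E'
from workcell import status, imaging, bot
import cv2, numpy as np
s=status.observe()
for k,v in s.items(): print(k,np.round(v,4))
for n in ["side","top"]:
    f=imaging.grab_frame(n); cv2.imwrite(f"pics/{n}0.png",f["color"][:,:,::-1])
    print(n,f["fx"],f["cx"],f["cy"]); print(np.round(f["camera_from_world"],4).tolist())
    np.savez(f"pics/{n}0.npz",**f)
E
```

```text
pics
clock 0.0
qpos [-1.3782  0.522  -0.0363  1.6     0.0212  1.0211 -0.1128]
qd [ 0.0001 -0.0002  0.0012  0.0009 -0.      0.0013 -0.0007]
joint_efforts [-0.00000e+00 -9.27119e+01  1.97990e+00 -3.69937e+01  1.79000e-02
  8.00000e-03  0.00000e+00]
position [0.1623 0.6032 0.2497]
tool_rot [-3.1404e+00  1.0000e-04  2.8788e+00]
force [ 0.2019 -0.0884  0.3178]
moment [0.0478 0.0151 0.0028]
grip_width 0.0853
side 429.49417495912286 323.28524358683813 196.93022044412936
[[0.9964, -0.0838, 0.0082, -0.5918], [-0.0601, -0.7759, -0.628, 0.116], [0.059, 0.6252, -0.7782, 1.217], [0.0, 0.0, 0.0, 1.0]]
top 435.22150397280194 315.8283733757161 203.09689033843256
[[0.0273, -0.9995, 0.0159, 0.0065], [-0.9982, -0.0281, -0.0525, 0.5811], [0.0529, -0.0144, -0.9985, 1.162], [0.0, 0.0, 0.0, 1.0]]
```

View pics/side0.png

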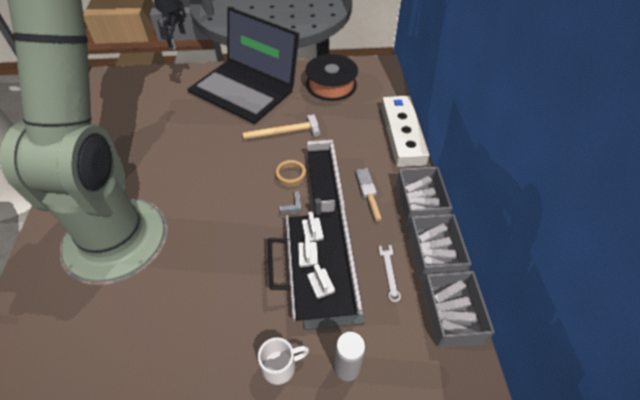

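View pics/top0.png

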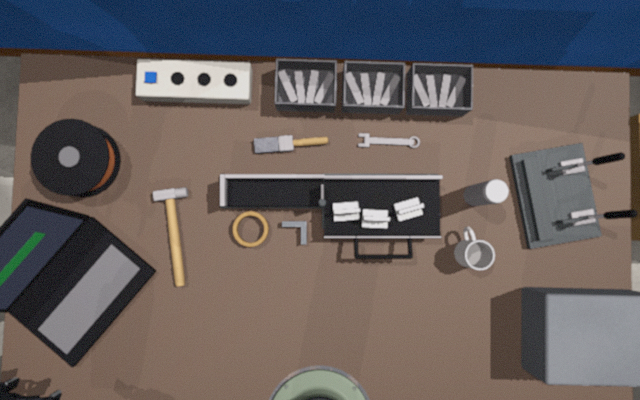

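Side view shows the tray at about (320,265) with three tees and the handle at (272,262). In the top view the fence runs along row ~177 (cols 220–442), the handle is at (383,255), the gate at (322,195), and the mug and can are at right.

```bash
cat > h.py <<'E'
import numpy as np, cv2
from workcell import status, imaging, bot
def cam(f):
    K=np.array([[f["fx"],0,f["cx"]],[0,f["fy"],f["cy"]],[0,0,1.]]); return K,np.array(f["camera_from_world"])
def at_z(f,uv,z):
    K,T=cam(f); d=np.linalg.inv(K)@np.array([*uv,1.]); R=T[:3,:3]; c=-R.T@T[:3,3]; d=R.T@d
    return c+d*(z-c[2])/d[2]
def tri(fs,uvs):
    Ps=[];
    for f in fs:
        K,T=cam(f); Ps.append(K@T[:3])
    X=cv2.triangulatePoints(Ps[0],Ps[1],np.float64(uvs[0]).reshape(2,1),np.float64(uvs[1]).reshape(2,1)).ravel()
    return X[:3]/X[3]
def proj(f,p):
    K,T=cam(f); q=K@(T[:3,:3]@np.asarray(p)+T[:3,3]); return q[:2]/q[2]
def cloud(f):
    K,T=cam(f); z=f["range_z"]; v,u=np.mgrid[:400,:640]
    P=np.stack([(u-f["cx"])/f["fx"]*z,(v-f["cy"])/f["fy"]*z,z],-1)
    W=(P-T[:3,3])@T[:3,:3]; W[z<=0]=np.nan; return W
E
python3 - <<'E'
from h import *
fs={n:imaging.grab_frame(n) for n in ["side","top"]}
Z=dict(handle=.064,tray_hinge=.042,tray_fence=.05,gateway=.0485,end_stop=.0485,tee1=.05,can=0,cup=0)
for n,z in Z.items():
    m={}
    for c in fs:
        r=imaging.mark_of(n,c)
        for x in r[:3]: print(n,c,np.round(x["uv"],1),round(x["conf"],2),np.round(at_z(fs[c],x["uv"],z),4))
        if r:m[c]=r[0]["uv"]
    if len(m)==2: print("   tri",np.round(tri([fs["side"],fs["top"]],[m["side"],m["top"]]),4))
E
```

```text
handle side [271.3 263.8] 0.59 [ 0.4471 -0.1567  0.064 ]
handle side [332.5 151.1] 0.2 [0.6421 0.2338 0.064 ]
handle top [382.5 256. ] 0.67 [ 0.4462 -0.1526  0.064 ]
   tri [ 0.4463 -0.1535  0.0585]
tray_hinge side [346.5 260.1] 0.84 [ 0.6423 -0.1483  0.042 ]
tray_hinge side [270.3 364.6] 0.33 [ 0.441  -0.4013  0.042 ]
tray_hinge top [380.1 175. ] 0.79 [ 0.6589 -0.1458  0.042 ]
   tri [ 0.6511 -0.1462  0.0394]
tray_fence side [346.8 258.3] 0.75 [ 0.6428 -0.1477  0.05  ]
tray_fence top [381.5 180.5] 0.62 [ 0.6434 -0.1485  0.05  ]
   tri [ 0.643  -0.1483  0.0511]
gateway side [291.6 175.3] 0.62 [0.5099 0.1556 0.0485]
gateway side [339.1 212.9] 0.56 [0.6387 0.0024 0.0485]
gateway top [325.2 180. ] 0.81 [0.6406 0.     0.0485]
   tri [ 0.5681 -0.0012  0.239 ]
end_stop side [330.2 149.7] 0.91 [0.6373 0.256  0.0485]
end_stop top [226.9 177.9] 0.88 [0.6387 0.2585 0.0485]
   tri [0.6383 0.2591 0.0455]
tee1 side [311.4 229.9] 0.73 [ 0.5565 -0.0507  0.05  ]
tee1 side [309.5 258. ] 0.68 [ 0.5456 -0.1391  0.05  ]
tee1 side [318.9 280.8] 0.56 [ 0.565 -0.207  0.05 ]
tee1 top [405.7 211. ] 0.73 [ 0.5647 -0.2139  0.05  ]
tee1 top [340.6 209. ] 0.62 [ 0.5652 -0.0424  0.05  ]
tee1 top [374.2 218. ] 0.59 [ 0.544  -0.1312  0.05  ]
   tri [ 0.5541 -0.174   0.2295]
can side [347.5 365.6] 0.63 [ 0.6165 -0.4046  0.    ]
can side [290.9 175.1] 0.45 [0.5069 0.2001 0.    ]
can top [472.4 191.9] 0.66 [ 0.6246 -0.4087  0.    ]
   tri [ 0.62   -0.4063  0.0061]
cup side [274.2 365. ] 0.71 [ 0.4464 -0.3893  0.    ]
cup top [467.3 252.5] 0.87 [ 0.4578 -0.3961  0.    ]
   tri [ 0.4528 -0.3927  0.0096]
```

Run:
```python
from h import *
f=imaging.grab_frame("top"); W=cloud(f)
img=cv2.resize(f["color"][150:275,200:460],None,fx=3,fy=3,interpolation=cv2.INTER_CUBIC)
cv2.imwrite("pics/crop1.png",img[:,:,::-1])
# handle points
for u in (362,372,382,392,402):
    print(u,[(r,np.round(W[r,u],3).tolist()) for r in range(250,262,1) if W[r,u,2]>.03])
for u in (230,260,290,320,340,370,400,430):
    col=W[165:190,u]; print(u,[(165+i,round(c[0],3),round(c[2],3)) for i,c in enumerate(col) if c[2]>.03][:14], np.round(W[177,u,1],3))
```

```text
362 [(255, [0.448, -0.099, 0.07]), (256, [0.445, -0.099, 0.071]), (257, [0.443, -0.099, 0.07]), (258, [0.44, -0.099, 0.067]), (259, [0.437, -0.099, 0.067])]
372 [(255, [0.448, -0.125, 0.067]), (256, [0.446, -0.125, 0.07]), (257, [0.444, -0.124, 0.074]), (258, [0.441, -0.125, 0.068])]
382 [(255, [0.449, -0.15, 0.069]), (256, [0.447, -0.15, 0.069]), (257, [0.444, -0.15, 0.07]), (258, [0.441, -0.151, 0.068])]
392 [(255, [0.45, -0.176, 0.07]), (256, [0.447, -0.176, 0.069]), (257, [0.445, -0.176, 0.073]), (258, [0.442, -0.175, 0.075])]
402 [(255, [0.451, -0.201, 0.072]), (256, [0.448, -0.202, 0.069]), (257, [0.446, -0.201, 0.073]), (258, [0.443, -0.202, 0.071])]
230 [(175, np.float64(0.644), np.float64(0.074)), (176, np.float64(0.641), np.float64(0.075)), (177, np.float64(0.638), np.float64(0.075)), (178, np.float64(0.637), np.float64(0.066)), (179, np.float64(0.636), np.float64(0.048)), (180, np.float64(0.633), np.float64(0.049)), (181, np.float64(0.63), np.float64(0.051)), (182, np.float64(0.628), np.float64(0.049)), (183, np.float64(0.626), np.float64(0.045)), (184, np.float64(0.623), 
[... 3971 characters left out ...]
64(0.051)), (189, np.float64(0.622), np.float64(0.049))] -0.192
430 [(176, np.float64(0.656), np.float64(0.074)), (177, np.float64(0.654), np.float64(0.072)), (178, np.float64(0.651), np.float64(0.076)), (179, np.float64(0.65), np.float64(0.061)), (180, np.float64(0.648), np.float64(0.051)), (181, np.float64(0.646), np.float64(0.05)), (182, np.float64(0.643), np.float64(0.052)), (183, np.float64(0.64), np.float64(0.051)), (184, np.float64(0.638), np.float64(0.052)), (185, np.float64(0.635), np.float64(0.049)), (186, np.float64(0.633), np.float64(0.051)), (187, np.float64(0.63), np.float64(0.049)), (188, np.float64(0.627), np.float64(0.051)), (189, np.float64(0.625), np.float64(0.05))] -0.271
```

View pics/crop1.png

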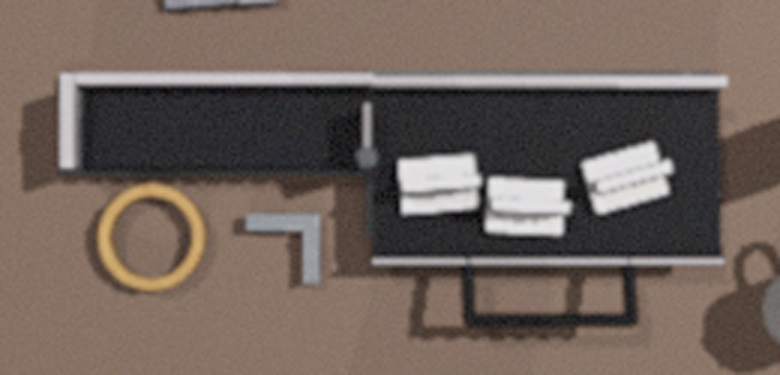

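```bash
python3 -m handwheel '[{"offset":[0,0,0],"rot":[0,0,8.2],"claw":0},{"offset":[0,0,0],"rot":[0,0,8.2],"claw":0},{"offset":[0,0,0],"rot":[0,0,8.2],"claw":0},{"offset":[0,0,0],"rot":[0,0,8.2],"claw":0},{"offset":[0,0,0],"rot":[0,0,8.2],"claw":0},{"offset":[0,0,0],"rot":[0,0,8.2],"claw":0},{"offset":[0,0,0],"rot":[0,0,8.2],"claw":0},{"offset":[0,0,0],"rot":[0,0,8.2],"claw":0},{"offset":[0,0,0],"rot":[0,0,8],"claw":0}]' 40
```

```text
clock: 1.95
position: [0.1623, 0.6036, 0.2503]
tool_rot: [-3.142, -0.0, 1.588]
force: [-1.0, -0.3, -0.9]
grip_width: 0.0427
```

```bash
python3 -m handwheel '[{"offset":[-25,33,0],"rot":[0,0,-0.5],"claw":0},{"offset":[-30,33,0],"rot":[0,0,0],"claw":0},{"offset":[-30,33,0],"rot":[0,0,0],"claw":0},{"offset":[-30,33,0],"rot":[0,0,0],"claw":0},{"offset":[-30,33,0],"rot":[0,0,0],"claw":0},{"offset":[-30,33,0],"rot":[0,0,0],"claw":0},{"offset":[-30,33,0],"rot":[0,0,0],"claw":0},{"offset":[-30,33,0],"rot":[0,0,0],"claw":0},{"offset":[-35,25,0],"rot":[0,0,0],"claw":0},{"offset":[-35,20,0],"rot":[0,0,0],"claw":0},{"offset":[-40,0,0],"rot":[0,0,0],"claw":0},{"offset":[-40,0,0],"rot":[0,0,0],"claw":0}]'
```

```text
clock: 3.15
position: [0.4836, 0.2266, 0.2501]
tool_rot: [3.142, 0.0, 1.602]
force: [1.7, -0.5, 0.2]
grip_width: 0.0423
```

```bash
python3 -m handwheel '[{"offset":[-38,-5,0],"rot":[0,0,0],"claw":0},{"offset":[-38,-5,0],"rot":[0,0,0],"claw":0},{"offset":[-38,-5,0],"rot":[0,0,0],"claw":0},{"offset":[-38,-5,0],"rot":[0,0,0],"claw":0},{"offset":[-38,-5,0],"rot":[0,0,0],"claw":0},{"offset":[-38,-5,0],"rot":[0,0,0],"claw":0},{"offset":[-38,-5,0],"rot":[0,0,0],"claw":0},{"offset":[-38,-5,0],"rot":[0,0,0],"claw":0},{"offset":[-38,-5,0],"rot":[0,0,0],"claw":0},{"offset":[-36,-5,0],"rot":[0,0,0],"claw":0},{"offset":[0,0,0],"rot":[0,0,0],"claw":0},{"offset":[0,0,0],"rot":[0,0,0],"claw":0}]'
```

```text
clock: 4.35
position: [0.4454, -0.1516, 0.2503]
tool_rot: [3.142, -0.0, 1.601]
force: [-1.4, -0.6, -0.2]
grip_width: 0.0426
```

Above the handle. Descend to 0.066, pause, then check with the side camera.

```bash
python3 -m handwheel '[{"offset":[0,0,30],"rot":[0,0,0],"claw":0},{"offset":[0,0,35],"rot":[0,0,0],"claw":0},{"offset":[0,0,35],"rot":[0,0,0],"claw":0},{"offset":[0,0,30],"rot":[0,0,0],"claw":0},{"offset":[0,0,15],"rot":[0,0,0],"claw":0},{"offset":[0,0,20],"rot":[0,0,0],"claw":0},{"offset":[0,0,20],"rot":[0,0,0],"claw":0},{"offset":[0,0,0],"rot":[0,0,0],"claw":0},{"offset":[0,0,0],"rot":[0,0,0],"claw":0}]'
python3 - <<'E'
from h import *
f=imaging.grab_frame("side")
cv2.imwrite("pics/s1.png",cv2.resize(f["color"][180:340,200:400],None,fx=3,fy=3)[:,:,::-1])
f=imaging.grab_frame("top")
cv2.imwrite("pics/t1.png",cv2.resize(f["color"][150:300,260:480],None,fx=3,fy=3)[:,:,::-1])
E
```

```text
clock: 5.25
position: [0.4457, -0.1504, 0.0656]
tool_rot: [-3.141, -0.0, 1.604]
force: [-0.5, -0.4, 1.4]
grip_width: 0.0423
```

View pics/s1.png

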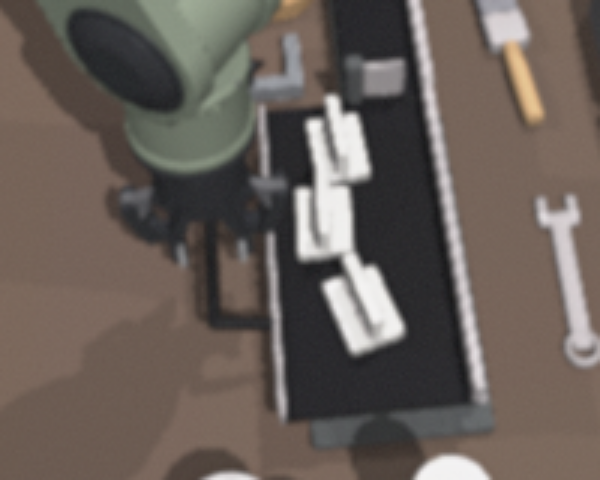

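View pics/t1.png

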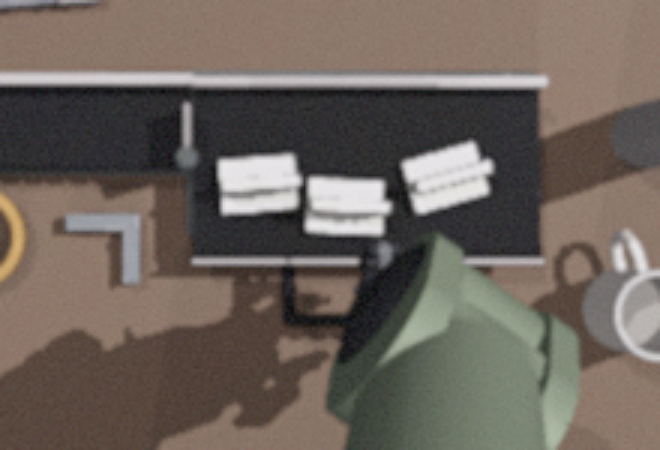

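The fingers straddle the bar: tips at about (180,255) and (242,255) in the crop, bar at 213. Closing.

```bash
python3 -m handwheel '[{"offset":[0,0,0],"rot":[0,0,0],"claw":-1},{"offset":[0,0,0],"rot":[0,0,0],"claw":-1},{"offset":[0,0,0],"rot":[0,0,0],"claw":-1},{"offset":[0,0,0],"rot":[0,0,0],"claw":-1},{"offset":[0,0,0],"rot":[0,0,0],"claw":-1},{"offset":[0,0,0],"rot":[0,0,0],"claw":-1}]' 40
python3 - <<'E'
import numpy as np
r=np.hypot(202,22);a=np.arctan2(22,202)
t=0;px,pz=-202,22
for t in np.arange(.05,.651,.05):
    x,z=-r*np.cos(t+a),r*np.sin(t+a); print(round(t,2),round(x-px,1),round(z-pz,1)); px,pz=x,z
E
```

```text
clock: 5.95
position: [0.445, -0.151, 0.0659]
tool_rot: [-3.141, -0.001, 1.603]
force: [-5.9, 1.6, 14.2]
grip_width: 0.0106
0.05 1.4 10.1
0.1 1.9 10.0
0.15 2.4 9.9
0.2 2.8 9.8
0.25 3.3 9.6
0.3 3.8 9.4
0.35 4.3 9.2
0.4 4.7 9.0
0.45 5.2 8.7
0.5 5.6 8.5
0.55 6.0 8.2
0.6 6.4 7.9
0.65 6.8 7.5
```

```bash
python3 -m handwheel '[{"offset":[0,1.4,-10],"rot":[0,0,0],"claw":-1},{"offset":[0,2,-10],"rot":[0,0,0],"claw":-1},{"offset":[0,2.4,-10],"rot":[0,0,0],"claw":-1},{"offset":[0,2.8,-10],"rot":[0,0,0],"claw":-1},{"offset":[0,0,0],"rot":[0,0,0],"claw":-1}]'
python3 - <<'E'
from h import *
f=imaging.grab_frame("side")
cv2.imwrite("pics/s2.png",cv2.resize(f["color"][160:340,200:400],None,fx=3,fy=3)[:,:,::-1])
E
```

```text
clock: 6.45
position: [0.4534, -0.1508, 0.1067]
tool_rot: [-3.141, -0.0, 1.603]
force: [-8.7, -1.3, -1.2]
grip_width: 0.0104
```

View pics/s2.png

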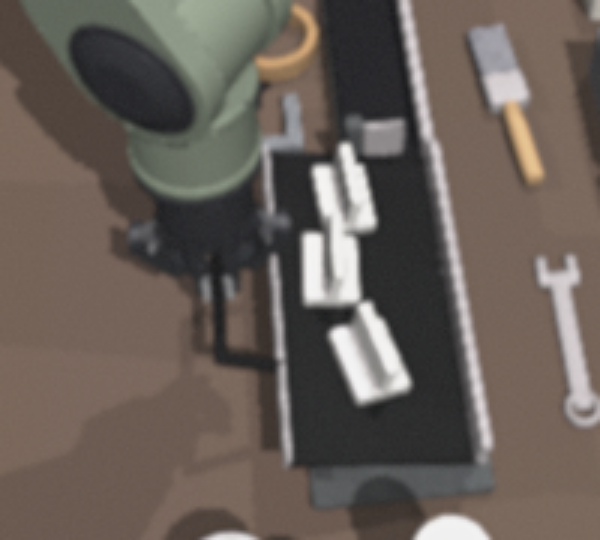

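The tray is rising in the grip (handle at ~(215,290)) and the pieces have not moved yet. I'll continue up.

```bash
python3 -m handwheel '[{"offset":[0,3.3,-9.6],"rot":[0,0,0],"claw":-1},{"offset":[0,3.8,-9.4],"rot":[0,0,0],"claw":-1},{"offset":[0,4.3,-9.2],"rot":[0,0,0],"claw":-1},{"offset":[0,4.7,-9],"rot":[0,0,0],"claw":-1},{"offset":[0,0,0],"rot":[0,0,0],"claw":-1}]'
python3 - <<'E'
from h import *
f=imaging.grab_frame("side")
cv2.imwrite("pics/s3.png",cv2.resize(f["color"][140:340,200:400],None,fx=3,fy=3)[:,:,::-1])
E
```

```text
clock: 7.0
position: [0.469, -0.1503, 0.1438]
tool_rot: [-3.139, -0.001, 1.603]
force: [-13.3, -1.4, 3.1]
grip_width: 0.0103
```

View pics/s3.png

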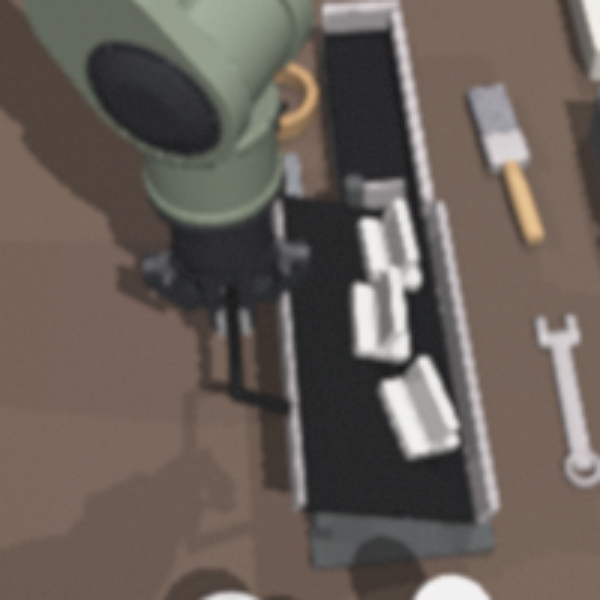

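Pieces are sliding toward the fence now. The x force is building, so I'll ease x a little.

```bash
python3 -m handwheel '[{"offset":[0,4.5,-8.7],"rot":[0,0,0],"claw":-1},{"offset":[0,5,-8.5],"rot":[0,0,0],"claw":-1},{"offset":[0,5.5,-8.2],"rot":[0,0,0],"claw":-1},{"offset":[0,6,-8],"rot":[0,0,0],"claw":-1},{"offset":[0,0,0],"rot":[0,0,0],"claw":-1},{"offset":[0,0,0],"rot":[0,0,0],"claw":-1},{"offset":[0,0,0],"rot":[0,0,0],"claw":-1},{"offset":[0,0,0],"rot":[0,0,0],"claw":-1}]'
python3 - <<'E'
from h import *
f=imaging.grab_frame("side")
cv2.imwrite("pics/s4.png",cv2.resize(f["color"][140:340,200:400],None,fx=3,fy=3)[:,:,::-1])
f=imaging.grab_frame("top")
cv2.imwrite("pics/t4.png",cv2.resize(f["color"][150:300,260:480],None,fx=3,fy=3)[:,:,::-1])
E
```

```text
clock: 7.85
position: [0.4905, -0.1498, 0.1768]
tool_rot: [-3.141, -0.0, 1.602]
force: [-7.7, -1.2, 4.0]
grip_width: 0.0104
```

View pics/s4.png

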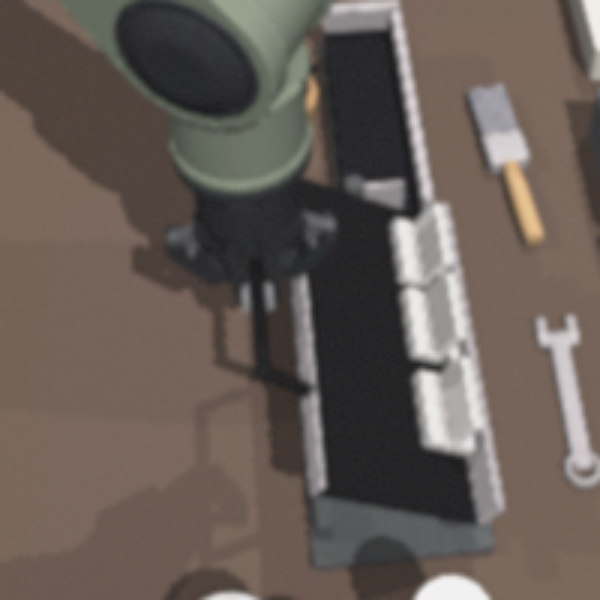

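View pics/t4.png

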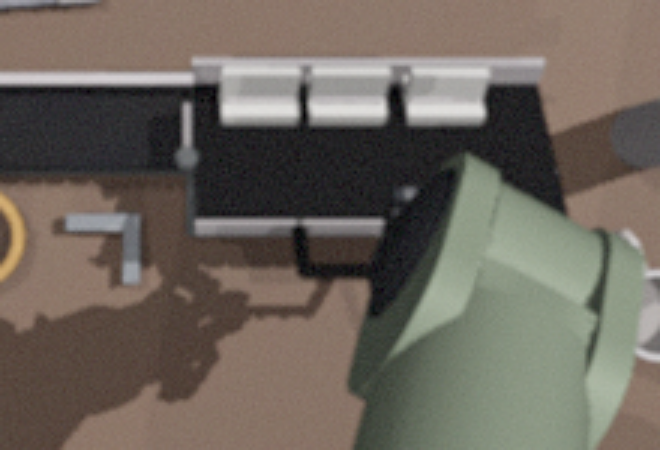

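All three are flush on the fence (crop tops at row ~70, cols 222–490). Lowering slowly.

```bash
python3 -m handwheel '[{"offset":[0,0,0],"rot":[0,0,0],"claw":-1},{"offset":[0,-6,8],"rot":[0,0,0],"claw":-1},{"offset":[0,-5.5,8.2],"rot":[0,0,0],"claw":-1},{"offset":[0,-5.2,8.5],"rot":[0,0,0],"claw":-1},{"offset":[0,-5,8.7],"rot":[0,0,0],"claw":-1},{"offset":[0,-4.7,9],"rot":[0,0,0],"claw":-1},{"offset":[0,-4.2,9.2],"rot":[0,0,0],"claw":-1},{"offset":[0,-3.8,9.4],"rot":[0,0,0],"claw":-1},{"offset":[0,-3.3,9.6],"rot":[0,0,0],"claw":-1},{"offset":[0,0,0],"rot":[0,0,0],"claw":-1}]'
```

```text
clock: 8.95
position: [0.4528, -0.1508, 0.1053]
tool_rot: [-3.14, -0.0, 1.603]
force: [-6.4, -0.2, 0.1]
grip_width: 0.0105
```

```bash
python3 -m handwheel '[{"offset":[0,-2.7,9],"rot":[0,0,0],"claw":-1},{"offset":[0,-2.3,9],"rot":[0,0,0],"claw":-1},{"offset":[0,-1.8,9],"rot":[0,0,0],"claw":-1},{"offset":[0,-1,6],"rot":[0,0,0],"claw":-1},{"offset":[0,-0.5,3.5],"rot":[0,0,0],"claw":-1},{"offset":[0,0,2.5],"rot":[0,0,0],"claw":-1},{"offset":[0,0,0],"rot":[0,0,0],"claw":-1},{"offset":[0,0,0],"rot":[0,0,0],"claw":-1}]'
```

```text
clock: 9.75
position: [0.445, -0.151, 0.0666]
tool_rot: [-3.141, -0.0, 1.603]
force: [-6.2, 1.0, -1.7]
grip_width: 0.0102
```

```bash
python3 -m handwheel '[{"offset":[0,0,1],"rot":[0,0,0],"claw":-1},{"offset":[0,0,0],"rot":[0,0,0],"claw":-1},{"offset":[0,0,0.5],"rot":[0,0,0],"claw":-1},{"offset":[0,0,0],"rot":[0,0,0],"claw":-1}]'
python3 - <<'E'
from h import *
f=imaging.grab_frame("top");W=cloud(f)
cv2.imwrite("pics/t5.png",cv2.resize(f["color"][150:300,260:480],None,fx=3,fy=3)[:,:,::-1])
for r,u in ((200,350),(215,350),(236,335),(237,335),(238,335),(237,350)): print(np.round(W[r,u],4))
m=[np.nanmedian(W[r,335:350,2]) for r in range(195,240,3)]; print(np.round(m,4))
E
```

```text
clock: 10.15
position: [0.4452, -0.1511, 0.0662]
tool_rot: [3.141, -0.001, 1.602]
force: [-14.5, 3.1, 36.6]
grip_width: 0.0103
[ 0.5896 -0.0665  0.0498]
[ 0.5501 -0.0673  0.0509]
[ 0.4941 -0.0295  0.0484]
[ 0.4917 -0.0289  0.0595]
[ 0.4876 -0.0325  0.0009]
[ 0.4927 -0.0682  0.0562]
[0.0618 0.0509 0.05   0.0499 0.0498 0.0499 0.0497 0.0493 0.0499 0.0503
 0.0495 0.0497 0.051  0.0493 0.0577]
```

View pics/t5.png

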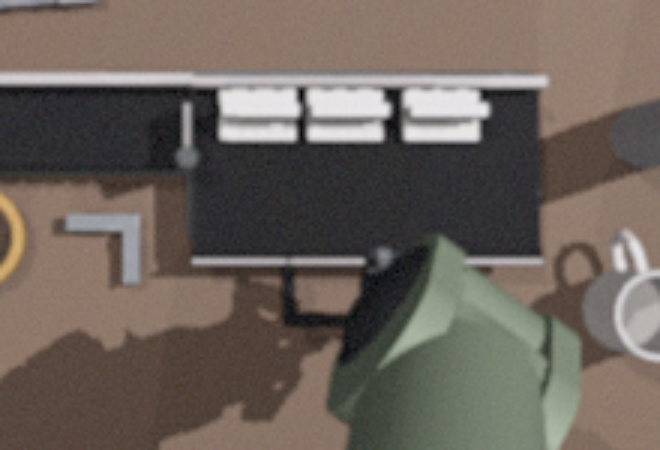

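The tray is fully down (floor at 0.050, contact force 37 N) and the row is flush. Release and lift.

```bash
python3 -m handwheel '[{"offset":[0,0,-1],"rot":[0,0,0],"claw":-1},{"offset":[0,0,0],"rot":[0,0,0],"claw":-0.1},{"offset":[0,0,0],"rot":[0,0,0],"claw":-0.1},{"offset":[0,0,0],"rot":[0,0,0],"claw":-0.1},{"offset":[0,0,0],"rot":[0,0,0],"claw":-0.1},{"offset":[0,0,-20],"rot":[0,0,0],"claw":-0.1},{"offset":[0,0,-40],"rot":[0,0,0],"claw":-0.1},{"offset":[0,0,-40],"rot":[0,0,0],"claw":-0.1},{"offset":[0,0,-10],"rot":[0,0,0],"claw":-0.1}]'
python3 - <<'E'
from h import *
from workcell import status
s=status.observe();print(s["force"],s["position"])
fs={n:imaging.grab_frame(n) for n in ["side","top"]}
for c in fs:
  for x in imaging.mark_of("tee1",c): print(c,round(x["conf"],2),np.round(at_z(fs[c],x["uv"],.05),4))
f=fs["top"];W=cloud(f)
# web tops / bases
w=W[170:215,320:450]; 
m=(w[...,2]>.088)&(w[...,2]<.102)
p=w[m]; print("web y",np.sort(p[:,1])[[3,-4]], "x",np.percentile(p[:,0],[2,50,98]))
m=(w[...,2]>.058)&(w[...,2]<.066)&(w[...,0]<.635); p=w[m]; print("base y",np.sort(p[:,1])[[3,-4]], "x",np.percentile(p[:,0],[2,50,98]))
cv2.imwrite("pics/t6.png",cv2.resize(f["color"][150:300,260:480],None,fx=3,fy=3)[:,:,::-1])
E
```

```text
clock: 11.1
position: [0.4465, -0.1516, 0.1791]
tool_rot: [3.137, 0.001, 1.603]
force: [0.2, 0.7, 0.2]
grip_width: 0.0386
[0.24312281 0.70654019 0.15353525] [ 0.44649794 -0.15156312  0.17908687]
side 0.93 [ 0.6168 -0.0518  0.05  ]
side 0.67 [ 0.6323 -0.1257  0.05  ]
side 0.57 [ 0.6261 -0.2111  0.05  ]
top 0.93 [ 0.6202 -0.2071  0.05  ]
top 0.8 [ 0.615 -0.043  0.05 ]
top 0.69 [ 0.6291 -0.1292  0.05  ]
web y [-0.24180125  0.01321666] x [0.57912425 0.62198741 0.62961302]
base y [-0.24285109 -0.02024405] x [0.59903029 0.61100442 0.63467534]
```

View pics/t6.png

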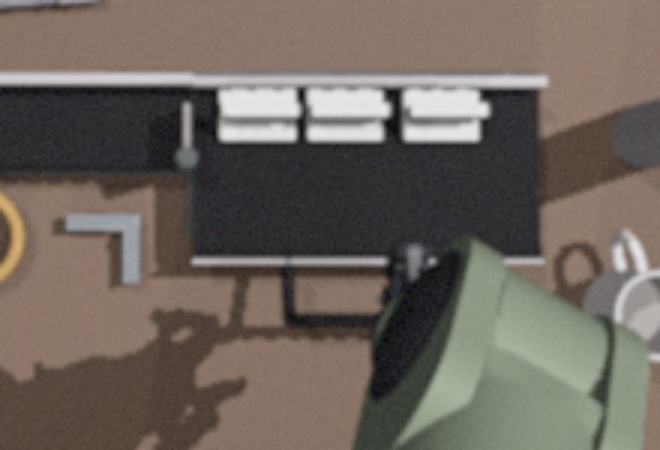

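```bash
python3 -m handwheel '[{"offset":[-24,30,0],"rot":[0,0,0.4],"claw":-1},{"offset":[-25,35,0],"rot":[0,0,0],"claw":-1},{"offset":[-25,35,0],"rot":[0,0,0],"claw":-1},{"offset":[-25,35,0],"rot":[0,0,0],"claw":-1},{"offset":[-25,35,0],"rot":[0,0,0],"claw":-1},{"offset":[0,7,0],"rot":[0,0,0],"claw":-1},{"offset":[0,0,0],"rot":[0,0,0],"claw":-1},{"offset":[0,0,0],"rot":[0,0,0],"claw":-1},{"offset":[0,0,0],"rot":[0,0,0],"claw":-1}]'
```

```text
clock: 12.2
position: [0.6246, -0.2697, 0.1755]
tool_rot: [-3.141, -0.001, 1.596]
force: [-0.3, 0.1, 0.7]
grip_width: 0.0003
```

Now down to z≈0.077, then look.

```bash
python3 -m handwheel '[{"offset":[-4,1,25],"rot":[0,0,0],"claw":-1},{"offset":[0,1,25],"rot":[0,0,0],"claw":-1},{"offset":[0,0,25],"rot":[0,0,0],"claw":-1},{"offset":[0,0,15],"rot":[0,0,0],"claw":-1},{"offset":[0,0,8],"rot":[0,0,0],"claw":-1},{"offset":[0,0,0],"rot":[0,0,0],"claw":-1},{"offset":[0,0,0],"rot":[0,0,0],"claw":-1}]'
python3 - <<'E'
from h import *
f=imaging.grab_frame("side")
cv2.imwrite("pics/s7.png",cv2.resize(f["color"][160:360,240:420],None,fx=3,fy=3)[:,:,::-1])
f=imaging.grab_frame("top")
cv2.imwrite("pics/t7.png",cv2.resize(f["color"][150:300,260:480],None,fx=3,fy=3)[:,:,::-1])
E
```

```text
clock: 12.9
position: [0.6279, -0.2745, 0.0788]
tool_rot: [3.141, 0.0, 1.596]
force: [-0.0, 0.0, -0.9]
grip_width: -0.0002
```

View pics/s7.png

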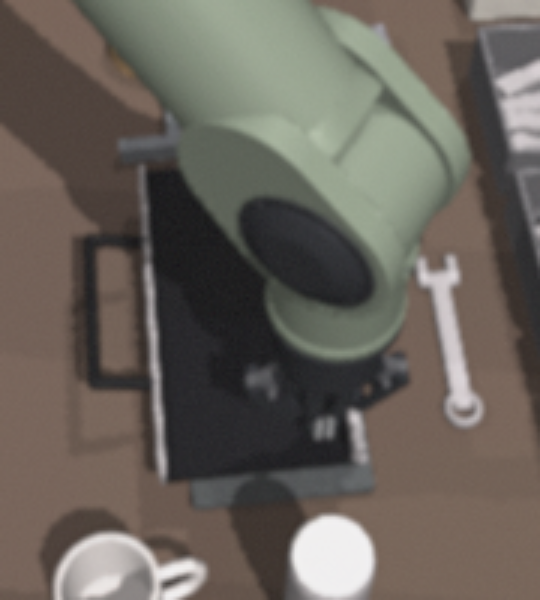

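View pics/t7.png

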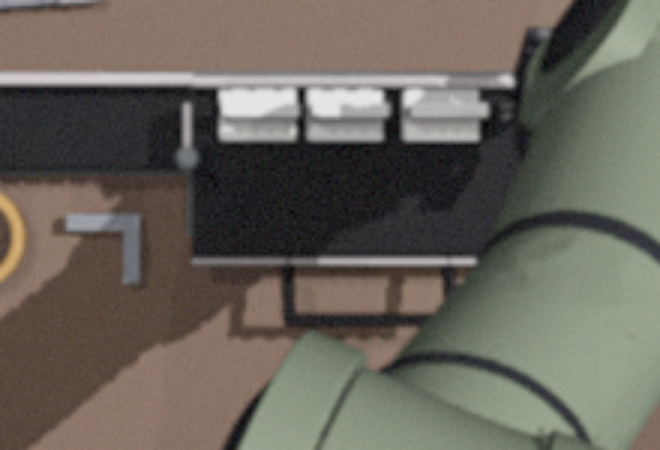

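Run:
```python
from h import *
f=imaging.grab_frame("side");W=cloud(f)
p=W[255:312,310:385].reshape(-1,3); 
c=np.array([.6279,-.2745])
m=(p[:,2]>.08)&(abs(p[:,1]-c[1])<.05); q=p[m]-[c[0],c[1],.0788]
for z0 in np.arange(0,.12,.01):
    s=q[(q[:,2]>=z0)&(q[:,2]<z0+.01)]
    if len(s)>3: print(round(z0,3),len(s),np.round(np.percentile(s[:,0],[3,97]),3),np.round(np.percentile(s[:,1],[3,97]),3))
```

```text
0.0 21 [-0.014  0.012] [-0.01  -0.002]
0.01 16 [-0.004  0.006] [-0.01   0.007]
0.02 32 [-0.018  0.021] [-0.012  0.002]
0.03 92 [-0.031  0.032] [-0.012  0.007]
0.04 58 [-0.042  0.042] [-0.016  0.005]
0.05 83 [-0.049  0.046] [-0.017  0.002]
0.06 86 [-0.056  0.055] [-0.016 -0.002]
0.07 157 [-0.061  0.059] [-0.018  0.012]
0.08 55 [-0.05   0.048] [-0.018  0.006]
0.09 27 [-0.041  0.04 ] [-0.011  0.007]
0.1 8 [-0.038  0.022] [-0.01  -0.002]
0.11 50 [-0.038  0.028] [-0.037 -0.002]
```

The finger profile tapers and clears the post and fence. Start pushing.

```bash
python3 -m handwheel '[{"offset":[10,0,0],"rot":[0,0,0],"claw":-1},{"offset":[8,0,0],"rot":[0,0,0],"claw":-1},{"offset":[8,0,0],"rot":[0,0,0],"claw":-1},{"offset":[8,0,0],"rot":[0,0,0],"claw":-1},{"offset":[8,0,0],"rot":[0,0,0],"claw":-1},{"offset":[8,0,0],"rot":[0,0,0],"claw":-1},{"offset":[0,0,0],"rot":[0,0,0],"claw":-1}]'
python3 - <<'E'
from h import *
f=imaging.grab_frame("top")
cv2.imwrite("pics/t8.png",cv2.resize(f["color"][150:250,210:460],None,fx=3,fy=3)[:,:,::-1])
E
```

```text
clock: 13.75
position: [0.6265, -0.2227, 0.0777]
tool_rot: [-3.142, -0.001, 1.597]
force: [0.1, -0.4, 0.1]
grip_width: 0.0002
```

View pics/t8.png

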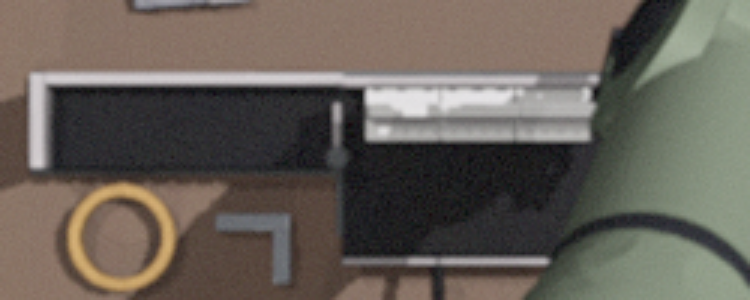

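The pieces are gathered in one tight row (crop cols 365–590), just short of the gate at col 337. Push on.

```bash
python3 -m handwheel '[{"offset":[8,0,0],"rot":[0,0,0],"claw":-1},{"offset":[8,0,0],"rot":[0,0,0],"claw":-1},{"offset":[8,0,0],"rot":[0,0,0],"claw":-1},{"offset":[8,0,0],"rot":[0,0,0],"claw":-1},{"offset":[8,0,0],"rot":[0,0,0],"claw":-1},{"offset":[8,0,0],"rot":[0,0,0],"claw":-1},{"offset":[8,0,0],"rot":[0,0,0],"claw":-1},{"offset":[8,0,0],"rot":[0,0,0],"claw":-1},{"offset":[0,0,0],"rot":[0,0,0],"claw":-1}]'
python3 - <<'E'
from h import *
f=imaging.grab_frame("top")
cv2.imwrite("pics/t9.png",cv2.resize(f["color"][150:250,210:460],None,fx=3,fy=3)[:,:,::-1])
E
```

```text
clock: 14.7
position: [0.6249, -0.1584, 0.0777]
tool_rot: [-3.142, -0.001, 1.597]
force: [0.3, -0.4, 0.4]
grip_width: -0.0
```

View pics/t9.png

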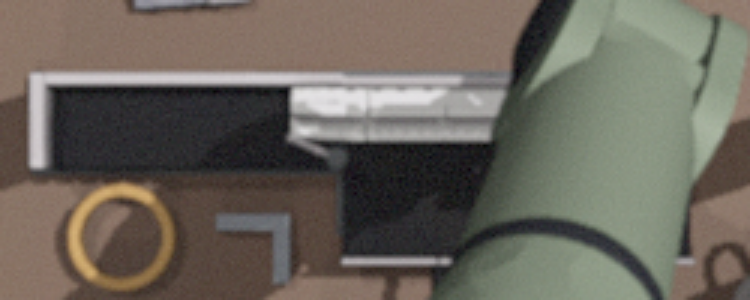

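The gate is swung open by the lead piece, and the row is still flush. Continue.

```bash
python3 -m handwheel '[{"offset":[8,0,0],"rot":[0,0,0],"claw":-1},{"offset":[9,0,0],"rot":[0,0,0],"claw":-1},{"offset":[9,0,0],"rot":[0,0,0],"claw":-1},{"offset":[9,0,0],"rot":[0,0,0],"claw":-1},{"offset":[9,0,0],"rot":[0,0,0],"claw":-1},{"offset":[9,0,0],"rot":[0,0,0],"claw":-1},{"offset":[9,0,0],"rot":[0,0,0],"claw":-1},{"offset":[9,0,0],"rot":[0,0,0],"claw":-1},{"offset":[9,0,0],"rot":[0,0,0],"claw":-1},{"offset":[9,0,0],"rot":[0,0,0],"claw":-1},{"offset":[9,0,0],"rot":[0,0,0],"claw":-1},{"offset":[0,0,0],"rot":[0,0,0],"claw":-1}]'
python3 - <<'E'
from h import *
f=imaging.grab_frame("top")
cv2.imwrite("pics/t10.png",cv2.resize(f["color"][150:250,210:460],None,fx=3,fy=3)[:,:,::-1])
E
```

```text
clock: 15.95
position: [0.6223, -0.0604, 0.0777]
tool_rot: [-3.141, -0.001, 1.598]
force: [-0.1, 0.2, -0.4]
grip_width: 0.0001
```

View pics/t10.png

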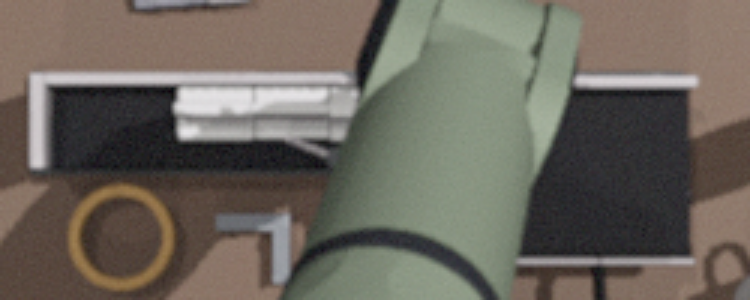

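```bash
python3 -m handwheel '[{"offset":[8,0,0],"rot":[0,0,0],"claw":-1},{"offset":[9,0,0],"rot":[0,0,0],"claw":-1},{"offset":[9,0,0],"rot":[0,0,0],"claw":-1},{"offset":[9,0,0],"rot":[0,0,0],"claw":-1},{"offset":[9,0,0],"rot":[0,0,0],"claw":-1},{"offset":[9,0,0],"rot":[0,0,0],"claw":-1},{"offset":[9,0,0],"rot":[0,0,0],"claw":-1},{"offset":[9,0,0],"rot":[0,0,0],"claw":-1},{"offset":[9,0,0],"rot":[0,0,0],"claw":-1},{"offset":[9,0,0],"rot":[0,0,0],"claw":-1},{"offset":[7,0,0],"rot":[0,0,0],"claw":-1},{"offset":[0,0,0],"rot":[0,0,0],"claw":-1}]'
python3 - <<'E'
from h import *
f=imaging.grab_frame("top")
cv2.imwrite("pics/t11.png",cv2.resize(f["color"][150:250,210:460],None,fx=3,fy=3)[:,:,::-1])
E
```

```text
clock: 17.2
position: [0.6198, 0.0351, 0.0777]
tool_rot: [-3.141, -0.001, 1.597]
force: [-0.3, 0.7, -0.8]
grip_width: -0.0002
```

View pics/t11.png

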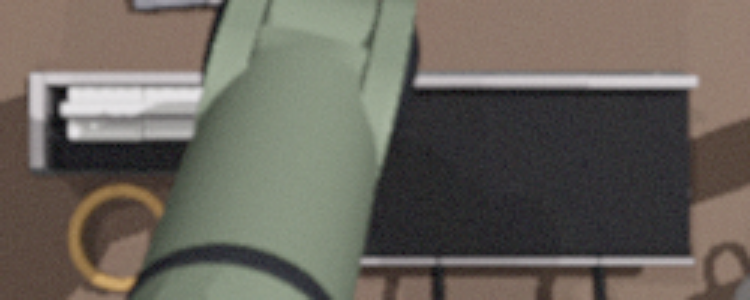

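About 15 mm is left before the stop. Ease in while watching force.

```bash
python3 -m handwheel '[{"offset":[4,0,0],"rot":[0,0,0],"claw":-1},{"offset":[4,0,0],"rot":[0,0,0],"claw":-1},{"offset":[3,0,0],"rot":[0,0,0],"claw":-1},{"offset":[0,0,0],"rot":[0,0,0],"claw":-1}]'
python3 -m handwheel '[{"offset":[2,0,0],"rot":[0,0,0],"claw":-1},{"offset":[0,0,0],"rot":[0,0,0],"claw":-1}]'
python3 -m handwheel '[{"offset":[1.5,0,0],"rot":[0,0,0],"claw":-1},{"offset":[0,0,0],"rot":[0,0,0],"claw":-1}]'
```

```text
clock: 17.65
position: [0.6197, 0.0452, 0.0779]
tool_rot: [3.141, -0.0, 1.596]
force: [2.5, 0.1, 0.7]
grip_width: 0.0002
clock: 17.85
position: [0.6196, 0.0468, 0.0779]
tool_rot: [3.141, -0.0, 1.596]
force: [1.3, 0.2, 0.5]
grip_width: -0.0001
clock: 18.05
position: [0.6195, 0.0482, 0.0778]
tool_rot: [3.142, -0.0, 1.596]
force: [1.2, -0.5, 0.5]
grip_width: -0.0
```

```bash
python3 -m handwheel '[{"offset":[1.5,0,0],"rot":[0,0,0],"claw":-1},{"offset":[0,0,0],"rot":[0,0,0],"claw":-1}]'
python3 -m handwheel '[{"offset":[1.5,0,0],"rot":[0,0,0],"claw":-1},{"offset":[0,0,0],"rot":[0,0,0],"claw":-1}]'
python3 - <<'E'
from h import *
for n,(r,c) in dict(top=(150,200),side=(120,260)).items():
    f=imaging.grab_frame(n)
    cv2.imwrite(f"pics/{n}12.png",cv2.resize(f["color"][r:r+100,c:c+150],None,fx=5,fy=5)[:,:,::-1])
E
```

```text
clock: 18.25
position: [0.6194, 0.0498, 0.0778]
tool_rot: [3.142, -0.0, 1.596]
force: [1.8, -0.7, 0.1]
grip_width: -0.0
clock: 18.45
position: [0.6194, 0.0513, 0.0778]
tool_rot: [-3.142, -0.0, 1.596]
force: [1.5, -1.9, -0.7]
grip_width: 0.0
```

View pics/top12.png

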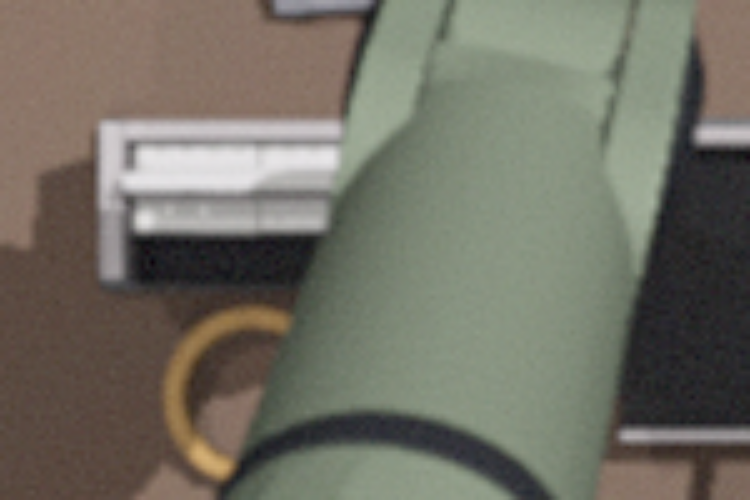

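View pics/side12.png

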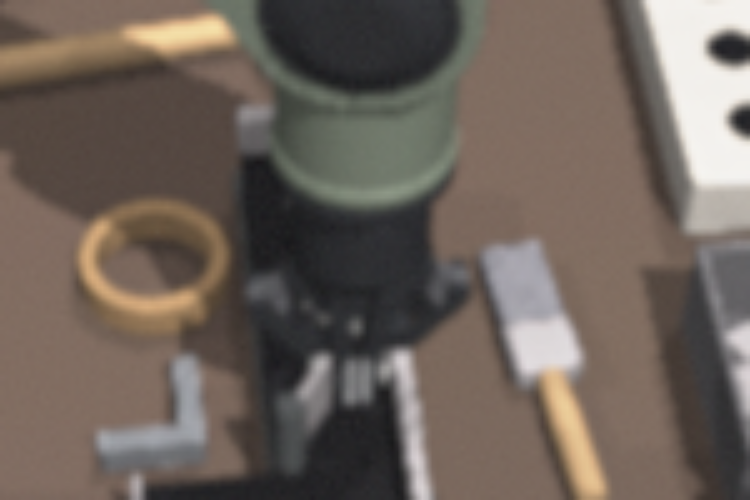

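Nearly at the stop. Nudge until force builds.

```bash
python3 -m handwheel '[{"offset":[1,0,0],"rot":[0,0,0],"claw":-1},{"offset":[0,0,0],"rot":[0,0,0],"claw":-1}]'
python3 -m handwheel '[{"offset":[1,0,0],"rot":[0,0,0],"claw":-1},{"offset":[0,0,0],"rot":[0,0,0],"claw":-1}]'
```

```text
clock: 18.75
position: [0.6193, 0.0522, 0.0778]
tool_rot: [-3.142, -0.0, 1.596]
force: [1.1, -1.1, 0.2]
grip_width: -0.0001
clock: 18.95
position: [0.6193, 0.0532, 0.0778]
tool_rot: [3.142, -0.0, 1.596]
force: [2.5, -0.2, -0.2]
grip_width: -0.0
```

```bash
for i in 1; do python3 -m handwheel '[{"offset":[1,0,0],"rot":[0,0,0],"claw":-1},{"offset":[0,0,0],"rot":[0,0,0],"claw":-1}]'
python3 -m handwheel '[{"offset":[1,0,0],"rot":[0,0,0],"claw":-1},{"offset":[0,0,0],"rot":[0,0,0],"claw":-1}]'; done
python3 - <<'E'
from h import *
f=imaging.grab_frame("top")
cv2.imwrite(f"pics/top13.png",cv2.resize(f["color"][165:215,215:275],None,fx=10,fy=10)[:,:,::-1])
E
```

```text
clock: 19.15
position: [0.6194, 0.0536, 0.0778]
tool_rot: [3.141, 0.001, 1.596]
force: [1.6, -4.0, -0.2]
grip_width: 0.0002
clock: 19.35
position: [0.6193, 0.0536, 0.0778]
tool_rot: [3.141, 0.002, 1.595]
force: [1.9, -8.1, 0.4]
grip_width: -0.0002
```

View pics/top13.png

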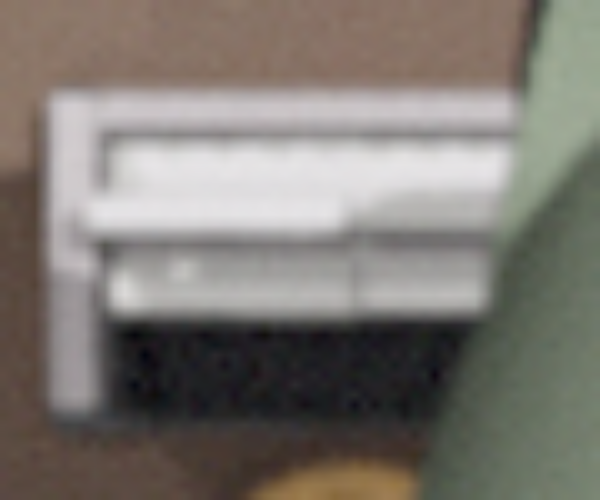

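It is firm against the stop: y stuck at 0.0536 while the force climbs to 8 N. Back off 3 mm and lift straight out.

```bash
python3 -m handwheel '[{"offset":[-2,0,0],"rot":[0,0,0],"claw":-1},{"offset":[-2,0,0],"rot":[0,0,0],"claw":-1},{"offset":[0,0,-10],"rot":[0,0,0],"claw":-1},{"offset":[0,0,-15],"rot":[0,0,0],"claw":-1},{"offset":[0,0,-20],"rot":[0,0,0],"claw":-1},{"offset":[0,0,-25],"rot":[0,0,0],"claw":-1},{"offset":[0,0,-30],"rot":[0,0,0],"claw":-1},{"offset":[0,0,-30],"rot":[0,0,0],"claw":-1},{"offset":[0,-40,-10],"rot":[0,0,0],"claw":-1},{"offset":[0,-45,0],"rot":[0,0,0],"claw":-1},{"offset":[0,-45,0],"rot":[0,0,0],"claw":-1},{"offset":[0,-30,0],"rot":[0,0,0],"claw":-1}]'
python3 -m handwheel '[{"offset":[-40,0,0],"rot":[0,0,0],"claw":-1},{"offset":[-45,0,0],"rot":[0,0,0],"claw":-1},{"offset":[-45,0,0],"rot":[0,0,0],"claw":-1},{"offset":[-30,0,0],"rot":[0,0,0],"claw":-1},{"offset":[0,0,0],"rot":[0,0,0],"claw":-1},{"offset":[0,0,0],"rot":[0,0,0],"claw":-1}]'
python3 - <<'E'
from h import *
for n,(r,c) in dict(top=(150,200),side=(120,260)).items():
    f=imaging.grab_frame(n); cv2.imwrite(f"pics/{n}14full.png",f["color"][:,:,::-1])
    cv2.imwrite(f"pics/{n}14.png",cv2.resize(f["color"][r:r+110,c:c+150],None,fx=5,fy=5)[:,:,::-1])
E
```

```text
clock: 20.6
position: [0.4564, 0.0469, 0.2186]
tool_rot: [-3.141, -0.001, 1.596]
force: [1.2, 0.5, -0.4]
grip_width: -0.0001
clock: 21.2
position: [0.4632, -0.1132, 0.2185]
tool_rot: [3.141, -0.001, 1.594]
force: [-0.3, 0.5, 0.3]
grip_width: -0.0
```

View pics/top14.png

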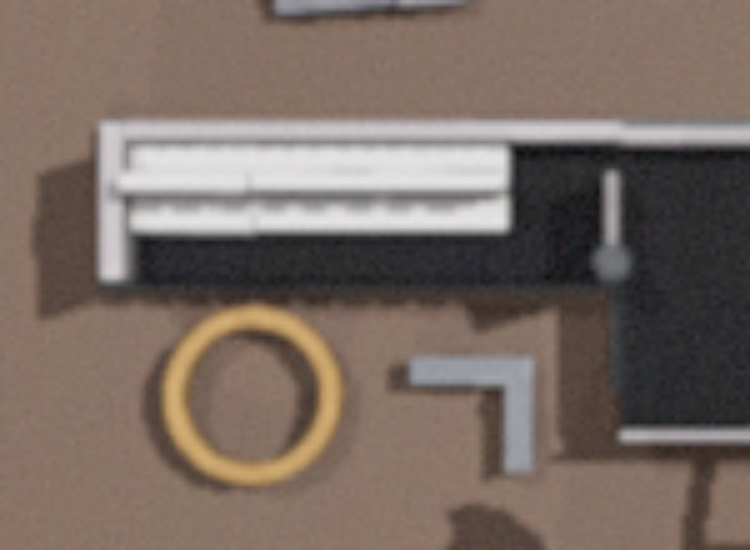

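View pics/side14.png

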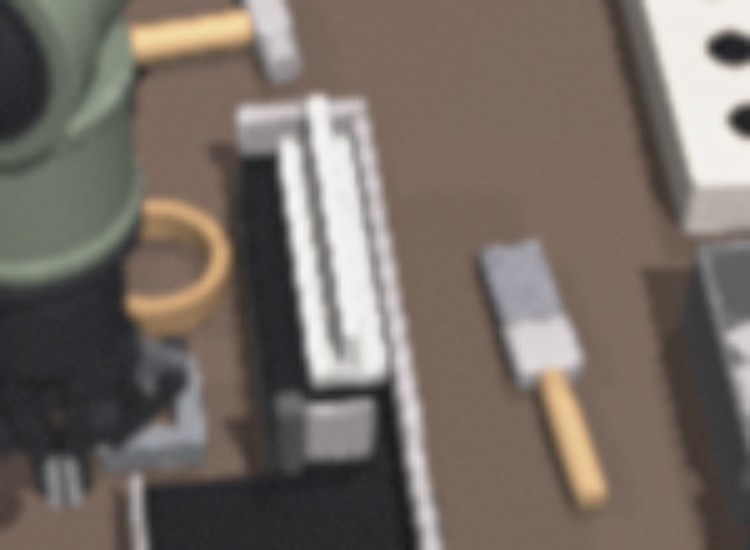

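View pics/top14full.png

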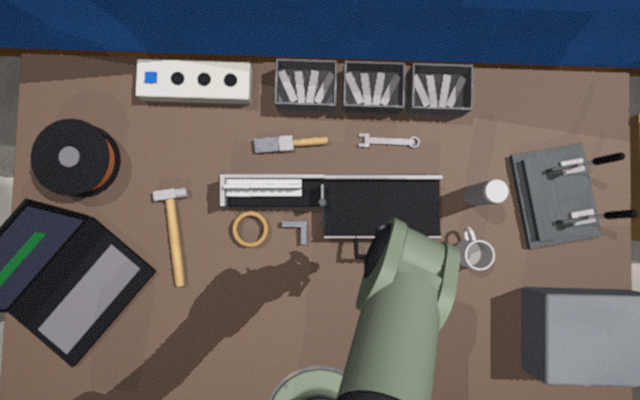

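The top view shows three pieces in one row (crop cols 130–512) against the fence and end stop. The gate leaf is shut at col 612, and the bystanders have not moved. Handing in.

Run:
```python
from h import *
f=imaging.grab_frame("top");W=cloud(f)
w=W[176:200,222:305]; m=(w[...,2]>.056)&(w[...,2]<.066)
for a,b in((.065,.12),(.13,.185),(.195,.25)):
    p=w[m&(w[...,1]>a)&(w[...,1]<b)]; print(a,"near edge vs fence line",np.round(np.percentile(p[:,0]-(.643-.025*p[:,1]),[2,98]),4))
p=w[m];print("y ends",np.percentile(p[:,1],[.5,99.5]))
print(status.observe()["clock"],bot.job_done())
```

```text
0.065 near edge vs fence line [-0.0458 -0.0012]
0.13 near edge vs fence line [-0.0461  0.0003]
0.195 near edge vs fence line [-0.0463  0.0004]
y ends [0.06532808 0.25972331]
the job is handed in; nothing more can be done
21.35 None
```

The job is done and handed in at about 21.4 s of the 58 s allowed; no verdict was reported.

- **Tray:** I gripped the handle and raised the tray to about 0.6 rad. All three pieces slid flush against the fence. I then lowered it in the grip until it sat fully down, with the floor at 50 mm, and only then let go.
- **Push:** With the fingers closed, I pushed the row along the fence and through the gate. The lead piece met the end stop: the tool stopped moving and the force rose to 8 N. I backed off 4 mm and lifted the fingers straight out.

Last checks, from the cameras after withdrawing:

- **Row:** The near edges of all three pieces are 46 mm from the fence line, within about 0.5 mm, so they are flush. The row runs from y ≈ 0.065 to 0.260 m, which is 195 mm. That matches three pieces butted together and reaching the stop.
- **Gate and tray:** The gate looks shut and the tray is down.
- **Other things:** The other things on the table appear where they were, though I judged this by eye only. The tool is clear of everything.
- **Disagreement:** Read roughly from the picture, the row's tail is about 51 mm from the gate leaf, against 58 mm expected to the gate plane. I put this down to viewing angle and the leaf's offset. The depth reading puts the tail about 59 mm past the gate plane.

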